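# Roll the long mailing tube onto the taped line

### The arm

A 6-joint arm with a two-finger parallel gripper is mounted at the origin on a cart in front of the work surface, level with it; the furniture and walls round the work are solid. World frame = base frame: x ahead of the robot, y to its left, z up, the work surface at z = 0. Lengths are in mm, angles in rad, forces in N, time in s.
With the tool pointing down it reaches from about 350 to 725 mm from the base axis. Payload 6 kg.
Tool frame: the origin (TCP) lies midway between the tips of the shut fingers; the grasp point (between the pads) lies 19 mm behind it (arm.grasp_offset is the distance from the TCP to the grasp point, in mm); z points along the fingers, x is the direction in which the jaws open and shut, and the axes are right-handed (so a half turn about z gives the same grasp; the last joint's range is limited). The gripper opens to 85 mm and grips with 20 to 120 N. Pads are 22 mm wide; open, the fingers measure 114 mm over their backs; the gripper's body (76 mm by 85 mm) begins 54 mm behind the grasp point. The pads swing forward as they close: fully open they stand 13 mm farther back than shut.
Start: joints at [0.334, 0.04, 0.085, 0, -1.615, -0.334], TCP at [599.978, 0.018, 231.261] pointing down, gripper open.
Joint ranges: [-2.56, 2.56], [-1.29, 2.01], [-1.08, 1.49], [-3.29, 1.98], [-2.81, -0.18], [-2.99, 2.99]. Speed limits (rad/s): [2.57, 2.57, 3.01, 3.14, 3.14, 3.14].

### API

Orientations are given as a unit quaternion [x, y, z, w].
In Python, from cell import arm gives the robot as it stands.
- The arm moves only by the tool step_arm, never from a script. Its argument "commands" is a list of rows, each a list of 2 entries, a list of its own where there are three numbers: the shift along the tool's x, y, z in mm, then the turn, a rotation vector about the tool's x, y, z in rad. In form: [[[x, y, z], [rx, ry, rz]], ...]. A call has exactly 5 rows; each row is the pose to reach, as a shift and turn from the pose commanded when the call began, along the tool's axes at that moment; what a row does not reach only later rows make up. A row lasts 1/8 s, in which the tool goes at most 62.5 mm and 10.7 degrees, less where a joint would pass 70% of its speed; a pose out of reach is approached as far as the arm can. A call with a gripper value outside its range is refused whole. "gripper" is the closure in counts, from 0 (fully open) to 255 (shut), set as the call begins (left out, the last holds). The fingers move at their own pace and stop on an object; "squeeze" is the grip in N (left out, the last holds). Time passes only in rows, so rows that repeat a pose let the fingers close, or fill a call up. It gives the time, the measured TCP pose, the force and the opening at its end, in the units of the state.
- arm.state(): the state, without advancing time (a new reading comes with each control period).
- arm.camera(name): name is "scene" or "side" or "wrist"; returns a dict with "img" (400x640x3 uint8, red, green, blue), "depth" (400x640 float32, mm along the optical axis (not along the pixel's ray), 0 where there is no reading), "mtx" (3x3 intrinsics, pixels), "origin" and "rotation" of the camera in the world. Camera axes: x right, y down, z forward; pixel columns grow to the right and rows downward; lengths in mm; the calibration is good to about 2 mm. A picture is of the moment at which its call begins.
- arm.job_done(): hands the job in, once; it reports no verdict.
Trained networks look in the newest picture that a camera, given by its name, has taken for a name from the list of things; names that differ only in an ending like _2 or _b are one class to them, and where a whole thing is asked for, a point or a joint stands for the part that bears it (a point fixed in the world has none). Each returns a list of dicts, best first, with "p" (0 to 1); they miss things now and then, are a little off and sometimes report something else, mostly with a low value. They report only what shows in the picture. A call takes as long as a camera call. They do not tell look-alikes from the thing itself.
- arm.regions_of(camera, label): "mask" (400x640 bool, what is visible of it) and "box" ([centre column, centre row, width, height] in pixels, round what is visible of it).
- arm.place_of(camera, label): "pixel" ([column, row] in pixels: a listed point, or the origin of a listed thing).
The state is a dict: "time": time; "qpos": joint angles; "joint_velocities": joint speeds; "joint_efforts": joint torques, N m; "tool_pos": TCP position; "tcp_rot": TCP orientation; "force": force on the tool from outside, world axes, zero at the start; "wrist_torque": the same for the moment, N m; "opening": finger opening in mm.
Only numpy, scipy, OpenCV 4.12 (cv2) and the standard library are available. Lean on these libraries where they do the work, as an engineer would, in place of code of your own. Each camera call takes 0.05 s, during which the arm holds its last target.

### The job

Two cardboard mailing tubes lie on the desk, one on each side of a line of tape. Roll the longer tube over the desk, without picking it up, until it lies at rest along the tape line, centred over it. Do not disturb the shorter tube or the roll of packing tape at the far end of the line.

Things in the scene. Friction and masses are not known exactly. Their poses are not given: they have to be found in the camera images.
- long_tube: Longer tube: brown cardboard cylinder, white end caps, 200 mm long, 56 mm in diameter, 0.11 to 0.23 kg. Origin: its centre, 28 mm up; x along its length, z up at the start, turning as it rolls. Starts 140 to 200 mm beside the line, parallel within 4 degrees, level with its middle. Smooth (friction about 0.4): a finger pushing slowly at mid-height rolls it; a quick nudge sends it 10 to 20 mm ahead.
- short_tube: The shorter mailing tube, same board and same 56 mm diameter but only 120 mm long, lying 150 to 200 mm from the tape line on the other side than the long tube. Origin at its centre, x axis along its length. To be left alone.
- line: The mark: a flat strip of pale tape stuck on the desk, 270 mm long and 16 mm wide, with a 50 mm cross strip at each end (0.6 mm thick, nothing to bump over). Origin at the middle of the strip on the desk top, x axis along the strip, y axis across it towards one of the tubes, z up.
- tape_roll: A roll of brown packing tape lying flat on the desk beyond the far end of the line, 94 mm across and 48 mm high. Origin at the centre of its underside. To be left alone.
There are look-alikes about, which are no part of the job. Leave any purple look-alike of the long_tube alone.

How it is judged:
By the outcome, as a careful person would: the job done as asked, in the order asked, and still so for the second after the job is handed in, with the robot touching nothing.
It also fails if it takes over 48 s, if anything falls off the work surface, if the arm or the gripper's body presses on something with over 40 N, if the wrist force passes 120 N, or if a joint passes its speed limit or range.

## Working session

There is one attempt and no reset: what is moved stays moved. The work goes in short steps, Python scripts to look and compute and a tool call to move; the robot and the scene stay as the last step left them, time stands still between calls to the robot, and variables do not carry over. Pictures are saved under pics/ and viewed, and the job is handed in when it is done.

Besides the shell and the picture viewer there is one more tool, called after "Call:" as name(argument=value, ...), one argument or row to a line, values as JSON. step_arm: Moves the arm, as the interface text tells. Its arguments: {"type":"object","properties":{"commands":{"type":"array","items":{"type":"array"}},"gripper":{"type":"number"},"squeeze":{"type":"number"}},"required":["commands"]}

```bash
ls; mkdir -p pics; cat > h.py <<'E'
import numpy as np, cv2
from cell import arm
def snap(n,tag):
    c=arm.camera(n); cv2.imwrite(f'pics/{tag}.png',c['img'][:,:,::-1]); return c
def pts(c,mask=None):
    d=c['depth'];v,u=np.nonzero((d>0)&(mask if mask is not None else True))
    z=d[v,u];K=c['mtx']
    p=np.stack([(u-K[0,2])*z/K[0,0],(v-K[1,2])*z/K[1,1],z],1)
    return p@np.array(c['rotation']).T+np.array(c['origin'])
E
python3 - <<'E'
from h import *
for n in ['scene','side','wrist']:
    c=snap(n,n+'0'); print(n,np.round(c['origin']),np.round(c['rotation'],2).tolist())
    for l in ['long_tube','short_tube','line','tape_roll']:
        for r in arm.regions_of(n,l):
            p=pts(c,r['mask']); print(l,round(r['p'],2),np.round(r['box']),r['mask'].sum(),np.round(np.median(p,0)), np.round(p.min(0)),np.round(p.max(0)))
print(arm.state())
E
```

```text
pics
scene [-1.000e+00 -6.380e+02  1.378e+03] [0.91, -0.25, 0.09, -0.31]Traceback (most recent call last):
  File "<stdin>", line 6, in <module>
  File "h.py", line 9, in pts
    return p@np.array(c['rotation']).T+np.array(c['origin'])
           ~^~~~~~~~~~~~~~~~~~~~~~~~~~
ValueError: matmul: Input operand 1 has a mismatch in its core dimension 0, with gufunc signature (n?,k),(k,m?)->(n?,m?) (size 4 is different from 3)
```

```bash
sed -i "s/np.array(c\['rotation'\]).T/R.from_quat(c['rotation']).as_matrix().T/; 1a from scipy.spatial.transform import Rotation as R" h.py
python3 - <<'E'
from h import *
for n in ['scene','side','wrist']:
    c=snap(n,n+'0'); print(n,np.round(c['origin']))
    for l in ['long_tube','short_tube','line','tape_roll']:
        for r in arm.regions_of(n,l):
            p=pts(c,r['mask']); print(l,round(r['p'],2),np.round(r['box']),r['mask'].sum())
            if len(p):print('   ',np.round(np.median(p,0)), np.round(np.percentile(p,1,axis=0)),np.round(np.percentile(p,99,axis=0)))
print(arm.state())
E
```

```text
scene [-1.000e+00 -6.380e+02  1.378e+03]
long_tube 0.75 [210. 136.  62.  20.] 775
    [384. 749.  45.] [291. 704.  -1.] [478. 808.  59.]
long_tube 0.64 [313. 208.  58.  39.] 1003
    [538. 240.  47.] [443. 220.  -5.] [643. 308.  59.]
short_tube 0.55 [380. 285.  40.  37.] 822
    [ 565. -109.   48.] [ 510. -131.   -4.] [657. -57.  59.]
line 0.79 [342. 253.  70.  48.] 308
    [538.  78.  -0.] [429.  47.  -9.] [687. 108.   7.]
tape_roll 0.74 [390. 220.  29.  30.] 540
    [744.  77.  28.] [704.  35.  -5.] [797. 129.  53.]
tape_roll 0.34 [379. 286.  41.  34.] 786
    [ 563. -109.   49.] [ 510. -131.   -0.] [632. -72.  59.]
side [ 281. 1373.  847.]
long_tube 0.95 [335. 210.  62.  27.] 1058
    [541. 276.  45.] [443. 240.   7.] [642. 289.  59.]
long_tube 0.59 [345. 353.  89.  68.] 2349
    [382. 781.  50.] [292. 724.  12.] [486. 824.  58.]
short_tube 0.98 [348. 161.  32.  14.] 421
    [572. -76.  41.] [ 511. -115.    4.] [642. -64.  58.]
line 0.74 [345. 192.  75.  14.] 227
    [551.  81.   1.] [423.  52.  -2.] [687. 112.   6.]
tape_roll 0.91 [294. 177.  22.  23.] 487
    [751. 107.  30.] [7
[... 439 characters left out ...]
.]
{'time': 0.85, 'qpos': array([ 3.33673791e-01,  4.01695185e-02,  8.48196788e-02, -5.28824019e-06,
       -1.61547867e+00, -3.33670531e-01]), 'joint_velocities': array([-0.0014942 ,  0.00145697,  0.00173209, -0.00085861,  0.00036968,
       -0.00064931]), 'joint_efforts': array([ 2.53094469e-03, -3.67906415e+01,  3.47439516e+01,  6.93304628e+00,
       -8.56860679e-04, -4.65774133e-05]), 'tool_pos': array([5.99988152e+02, 8.24395452e-03, 2.31288287e+02]), 'tcp_rot': array([-1.74813285e-06,  1.00000000e+00, -2.77408262e-06, -1.60681684e-05]), 'force': array([-0.37413458,  0.1057825 , -0.27654191]), 'wrist_torque': array([-0.05435036,  0.0277314 , -0.01852082]), 'opening': 85.36211100175404}
```

View pics/scene0.png

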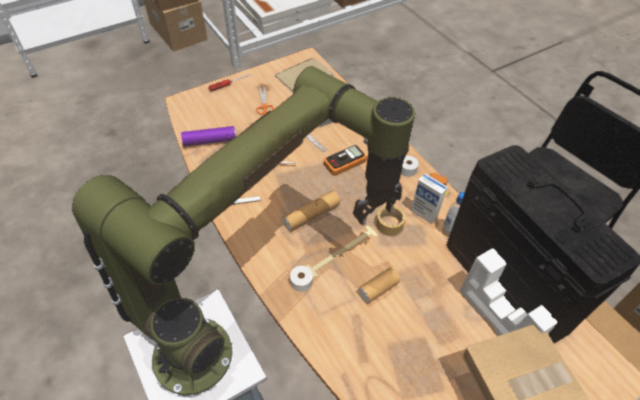

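View pics/side0.png

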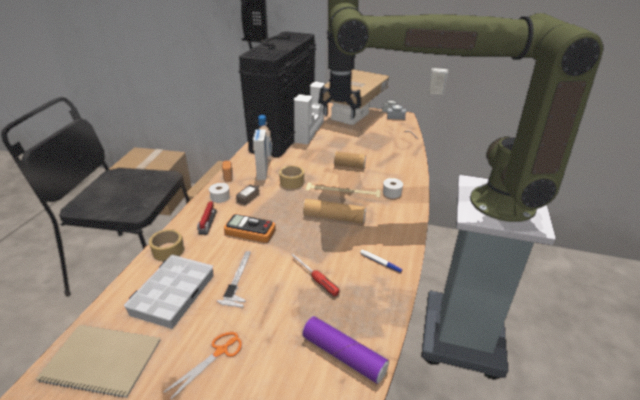

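View pics/wrist0.png

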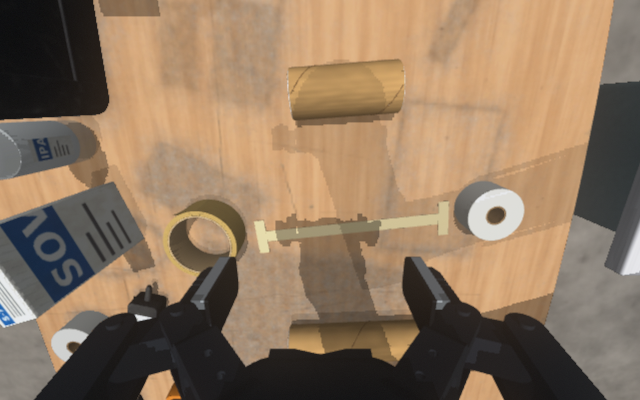

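The candidates for long_tube are the brown tube (scene px 313,208; side px 335,210) and a purple one (scene px 210,136). The brown one is about 200 mm long, lies beside the line and is not purple, so it fits. A white roll stands near the close end of the line and must be left alone too. Next I'll check a crop and fit the poses.

```bash
cat >> h.py <<'E'
def plane(c,mask,z0):
    v,u=np.nonzero(mask);K=c['mtx'];Rm=R.from_quat(c['rotation']).as_matrix();o=np.array(c['origin'])
    d=np.stack([(u-K[0,2])/K[0,0],(v-K[1,2])/K[1,1],np.ones(len(u))],1)@Rm.T
    return o+d*((z0-o[2])/d[:,2])[:,None]
def rect(p):
    (cx,cy),(w,h),a=cv2.minAreaRect(p[:,:2].astype(np.float32))
    if w<h: w,h,a=h,w,a+90
    a=(a+90)%180-90
    return [round(float(t),1) for t in (cx,cy,w,h,a)]
def best(n,l,ok=lambda m:True):
    for r in arm.regions_of(n,l):
        if ok(r): return r
from scipy.optimize import least_squares
def cyl(p,r=28.):
    # fit horizontal-axis cylinder, radius known: y = y0+k(x-xm), z0
    p=p[(p[:,2]>10)];xm=np.median(p[:,0])
    def f(q):
        dy=(p[:,1]-q[0]-q[1]*(p[:,0]-xm))/np.sqrt(1+q[1]**2)
        return np.hypot(dy,p[:,2]-q[2])-r
    s=least_squares(f,[np.median(p[:,1]),0,28],loss='soft_l1',f_scale=2)
    q=s.x; x=np.percentile(p[:,0],[0.5,99.5]); xc=x.mean()
    return dict(xc=round(xc,1),yc=round(q[0]+q[1]*(xc-xm),1),deg=round(np.degrees(np.arctan(q[1])),2),z=round(q[2],1),x=np.round(x,1),rms=round(float(np.sqrt(np.mean(f(q)**2))),2))
E
python3 - <<'E'
from h import *
for n in ['scene','side','wrist']:
    c=snap(n,n+'1')
    r=best(n,'line'); print(n,'line',rect(plane(c,r['mask'],0.6)), 'z',np.median(pts(c,r['mask'])[:,2]))
    for l in ['long_tube','short_tube']:
        def ok(r):
            p=pts(c,r['mask']); return len(p)>50 and abs(np.median(p[:,1]))<400
        r=best(n,l,ok)
        if r: print(n,l,cyl(pts(c,r['mask'])))
    if n=='side':
        cv2.imwrite('pics/crop_side.png',cv2.resize(c['img'][130:260,230:450,::-1],None,fx=3.5,fy=3.5,interpolation=cv2.INTER_CUBIC))
    r=best(n,'tape_roll'); print(n,'roll',rect(pts(c,r['mask'])))
E
```

```text
scene line [557.4, 80.1, 264.9, 48.2, 6.0] z -0.26615008591375044
scene long_tube {'xc': np.float64(542.6), 'yc': np.float64(253.2), 'deg': np.float64(3.32), 'z': np.float64(26.9), 'x': array([441.5, 643.8]), 'rms': 4.13}
scene short_tube {'xc': np.float64(571.0), 'yc': np.float64(-100.1), 'deg': np.float64(3.69), 'z': np.float64(27.2), 'x': array([509.4, 632.6]), 'rms': 4.86}
scene roll [731.2, 63.6, 232.2, 93.8, 47.8]
side line [554.9, 80.9, 269.6, 47.8, 7.5] z 1.270611467001686
side long_tube {'xc': np.float64(542.1), 'yc': np.float64(254.8), 'deg': np.float64(2.9), 'z': np.float64(28.3), 'x': array([442.2, 641.9]), 'rms': 2.9}
side short_tube {'xc': np.float64(568.6), 'yc': np.float64(-98.6), 'deg': np.float64(4.94), 'z': np.float64(28.7), 'x': array([509.8, 627.4]), 'rms': 3.94}
side roll [765.0, 47.0, 187.9, 92.2, -69.5]Traceback (most recent call last):
  File "<stdin>", line 4, in <module>
TypeError: 'NoneType' object is not subscriptable
```

View pics/crop_side.png

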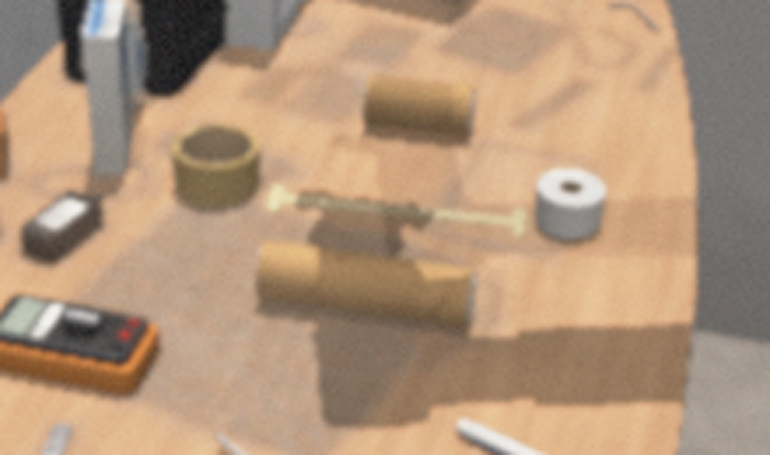

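The crop confirms the long brown tube on the near side (crop px 365,285) and the shorter one behind the line. The line's angle needs a finer fit from the wrist picture.

```bash
cat >> h.py <<'E'
def linefit(c,mask):
    p=plane(c,mask,0.6)[:,:2]; r=rect(plane(c,mask,0.6))
    # strip only: iterate PCA on points within 12 mm of axis & 105 mm of centre
    o=np.array(r[:2]);a=np.radians(r[4])
    for _ in range(20):
        d=np.array([np.cos(a),np.sin(a)]);n=np.array([-d[1],d[0]])
        s=(p-o)@d;t=(p-o)@n;k=(abs(s)<115)&(abs(t)<14)
        b=np.polyfit(s[k],t[k],1); a+=np.arctan(b[0]); o=o+n*b[1]
        s=(p-o)@d; o=o+d*(np.percentile(s,.3)+np.percentile(s,99.7))/2
    return np.round(o,1),round(np.degrees(a),2),round(np.ptp(s),1)
E
python3 - <<'E'
from h import *
for n in ['scene','side','wrist','wrist']:
    c=arm.camera(n)
    r=best(n,'line')
    if r: print(n,linefit(c,r['mask']))
    r=best(n,'long_tube',lambda r:r['mask'].sum()>50) if n=='wrist' else None
    if r: print(cyl(pts(c,r['mask'])))
print(arm.state()['time'])
E
```

```text
scene (array([557. ,  77.9]), np.float64(6.11), np.float64(267.2))
side (array([556.7,  80.5]), np.float64(6.21), np.float64(266.1))
wrist (array([557.7,  81.2]), np.float64(6.32), np.float64(270.8))
{'xc': np.float64(555.2), 'yc': np.float64(256.2), 'deg': np.float64(2.99), 'z': np.float64(28.7), 'x': array([463.6, 646.8]), 'rms': 25.3}
wrist (array([558.2,  81.1]), np.float64(6.38), np.float64(270.7))
{'xc': np.float64(555.0), 'yc': np.float64(234.1), 'deg': np.float64(-16.41), 'z': np.float64(25.2), 'x': array([462.9, 647.1]), 'rms': 33.33}
1.95
```

Call:
step_arm(
  commands=[
    [[13,60,0],[0,0,-0.02]],
    [[27,120,0],[0,0,-0.05]],
    [[40,180,20],[0,0,-0.08]],
    [[54,240,45],[0,0,-0.109]],
    [[66,300,70],[0,0,-0.109]],
  ],
)

```text
time: 2.58
tool_pos: [535.1, 293.2, 164.6]
tcp_rot: [-0.055, 0.999, 0.0, 0.0]
force: [1.6, -0.2, -0.0]
opening: 85.3
```

```bash
python3 - <<'E'
from h import *
c=snap('wrist','w2'); s=arm.state(); print(s['time'],s['tool_pos'],R.from_quat(s['tcp_rot']).as_matrix().round(3).tolist())
r=best('wrist','line')
if r: print(linefit(c,r['mask']))
for r in arm.regions_of('wrist','long_tube'): print(r['p'],r['box'],cyl(pts(c,r['mask'])))
p=pts(c); k=(p[:,2]>6)&(abs(p[:,0]-533)<80)&(p[:,1]>290)&(p[:,1]<380); print(k.sum())
E
```

```text
2.625 [532.16994732 297.99436309 159.44776942] [[-0.994, -0.113, -0.005], [-0.113, 0.994, -0.001], [0.005, -0.0, -1.0]]
0.75 [311.0, 150.7, 229.4, 74.4] {'xc': np.float64(547.0), 'yc': np.float64(255.8), 'deg': np.float64(2.98), 'z': np.float64(28.3), 'x': array([448.5, 645.5]), 'rms': 0.58}
8224
```

View pics/w2.png

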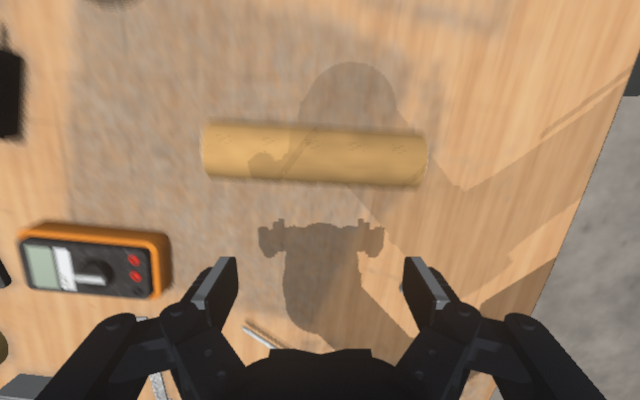

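```bash
python3 - <<'E'
from h import *
s=arm.state(); print(s['tool_pos'])
for n in ['side','wrist']:
    c=snap(n,n+'3'); p=pts(c)
    k=(p[:,2]>6)&(p[:,2]<70)&(p[:,0]>430)&(p[:,0]<700)&(p[:,1]>288)&(p[:,1]<400)
    H,_,_=np.histogram2d(p[k,0],p[k,1],bins=[np.arange(430,701,15),np.arange(285,401,15)]); print(n);print(H.astype(int))
E
```

```text
[534.11964747 293.16087456 162.50448186]
side
[[ 0  0  0  0  0  0  0]
 [ 0  0  0  0  0  0  0]
 [ 0  0  0  0  0  0  0]
 [ 0  0  0  0  0  0  0]
 [ 0  0  0  0  0  0  0]
 [ 0  0  0  0  0  0  0]
 [ 0  0  0  0  0  0  0]
 [ 0  0  0  0  0  0  0]
 [ 2  0  0  0  0  0  0]
 [ 0  0  0  0  0  0  0]
 [ 0  0  0  0  0  0  0]
 [ 5  0  0  0  0  0  0]
 [ 5  0  0  0  0  0  0]
 [13  0  0  0  0  0  0]
 [ 1  0  0  0  0  0  0]
 [ 0  0  0  0  0  0  0]
 [ 0  0  0  0  0  0  0]
 [ 0  0  0  0  0  0  0]]
wrist
[[0 0 0 0 0 0 0]
 [0 0 0 0 0 0 0]
 [0 0 0 0 0 0 0]
 [0 0 0 0 0 0 0]
 [0 0 0 0 0 0 0]
 [0 0 0 0 0 0 0]
 [0 0 0 0 0 0 0]
 [0 0 0 0 0 0 0]
 [0 0 0 0 0 0 0]
 [0 0 0 0 0 0 0]
 [0 0 0 0 0 0 0]
 [0 0 0 0 0 0 0]
 [0 0 0 0 0 0 0]
 [0 0 0 0 0 0 0]
 [0 0 0 0 0 0 0]
 [0 0 0 0 0 0 0]
 [0 0 0 0 0 0 0]
 [0 0 0 0 0 0 0]]
```

The wrist view shows the tube at px (311,151), and the desk behind it, where the fingers will come down, is clear. The multimeter at px (95,260) and the screwdriver are off to the side. I'll lower the open fingers behind the tube at its own yaw of 3° and turn towards the line's 6.25° as I push.

Call:
step_arm(
  commands=[
    [[-8,16,10],[0,0,0.057]],
    [[-8,16,50],[0,0,0.057]],
    [[-8,16,95],[0,0,0.057]],
    [[-8,16,135],[0,0,0.057]],
    [[-8,16,155],[0,0,0.057]],
  ],
)

```text
time: 3.45
tool_pos: [542.0, 306.4, 8.5]
tcp_rot: [-0.025, 1.0, -0.001, -0.001]
force: [0.1, -0.3, -0.2]
opening: 85.3
```

```bash
python3 - <<'E'
from h import *
c=snap('side','s4');cv2.imwrite('pics/s4c.png',cv2.resize(c['img'][110:270,230:450,::-1],None,fx=3.5,fy=3.5,interpolation=cv2.INTER_CUBIC))
c=snap('wrist','w4')
for r in arm.regions_of('wrist','long_tube'): print(r['p'],cyl(pts(c,r['mask'])))
s=arm.state(); print(s['time'],s['tool_pos'],s['force'],R.from_quat(s['tcp_rot']).as_matrix().round(3).tolist())
E
```

```text
0.68 {'xc': np.float64(546.7), 'yc': np.float64(255.8), 'deg': np.float64(2.98), 'z': np.float64(28.4), 'x': array([448.4, 645. ]), 'rms': 0.52}
3.6 [542.55681624 307.41857392  10.52301045] [-0.20542313  0.18925858 -0.15128288] [[-0.999, -0.051, 0.0], [-0.051, 0.999, -0.0], [-0.0, -0.0, -1.0]]
```

View pics/s4c.png

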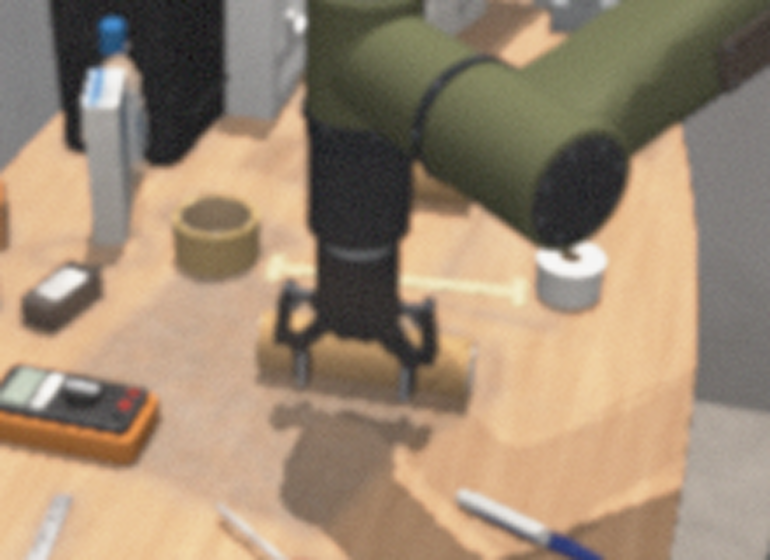

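View pics/w4.png

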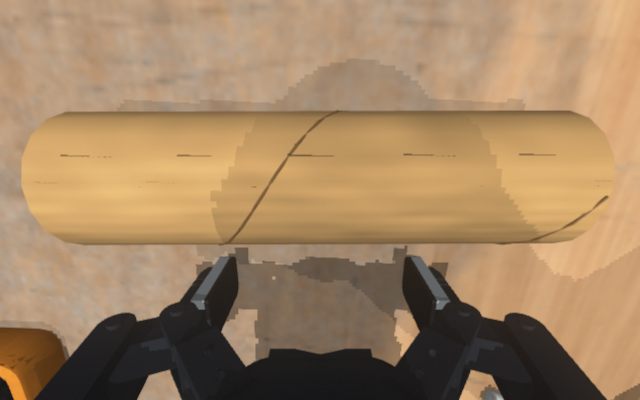

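Call:
step_arm(
  commands=[
    [[0,1,3],[0,0,0]],
    [[0,4,6],[0,0,0]],
    [[0,-1,6],[0,0,0]],
    [[0,-5,6],[0,0,0]],
    [[0,-9,6],[0,0,0]],
  ],
)

```text
time: 4.22
tool_pos: [542.5, 298.7, 4.1]
tcp_rot: [-0.026, 1.0, 0.0, 0.0]
force: [0.5, -1.0, 0.1]
opening: 85.5
```

Call:
step_arm(
  commands=[
    [[0,-3,0],[0,0,0]],
    [[0,-6,0],[0,0,0]],
    [[0,-9,0],[0,0,0]],
    [[0,-12,0],[0,0,0]],
    [[0,-15,0],[0,0,0]],
  ],
)

```text
time: 4.85
tool_pos: [543.2, 283.9, 3.9]
tcp_rot: [-0.026, 1.0, -0.0, -0.0]
force: [-0.4, -0.2, 0.6]
opening: 85.4
```

```bash
cat > look.py <<'E'
import sys
from h import *
L=np.array([557.5,80.8]);a=np.radians(6.25);d=np.array([np.cos(a),np.sin(a)]);n=np.array([-d[1],d[0]])
s=arm.state()
c=snap('wrist',sys.argv[1])
for r in arm.regions_of('wrist','long_tube')[:1]:
    q=cyl(pts(c,r['mask'])); print(round(r['p'],2),q); v=np.array([q['xc'],q['yc']])-L; print('tube along %.1f perp %.1f ang %.2f'%(v@d,v@n,q['deg']-6.25))
r=best('wrist','line')
if r: print('line',linefit(c,r['mask']))
t=s['tool_pos'][:2]-L; M=R.from_quat(s['tcp_rot']).as_matrix()
print('t',s['time'],'tcp',s['tool_pos'].round(1),'along %.1f perp %.1f'%(t@d,t@n),'yaw %.2f'%np.degrees(np.arctan2(-M[1,0],-M[0,0])),'F',s['force'].round(2))
E
python3 look.py w5
```

```text
0.62 {'xc': np.float64(547.3), 'yc': np.float64(245.9), 'deg': np.float64(2.96), 'z': np.float64(28.4), 'x': array([449. , 645.5]), 'rms': 0.52}
tube along 7.8 perp 165.2 ang -3.29
t 4.85 tcp [543.2 283.9   3.9] along 7.9 perp 203.4 yaw 2.98 F [-0.41 -0.17  0.63]
```

View pics/w5.png

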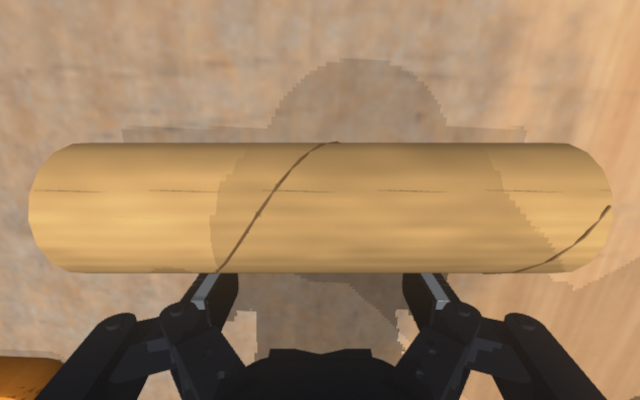

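Call:
step_arm(
  commands=[
    [[0,-4,0],[0,0,0]],
    [[0,-8,0],[0,0,0]],
    [[0,-12,0],[0,0,0]],
    [[0,-16,0],[0,0,0]],
    [[0,-20,0],[0,0,0]],
  ],
)

```text
time: 5.62
tool_pos: [544.3, 263.7, 3.9]
tcp_rot: [-0.026, 1.0, -0.0, -0.0]
force: [-0.2, 0.5, 0.1]
opening: 85.4
```

Call:
step_arm(
  commands=[
    [[0,-4,0],[0,0,0]],
    [[0,-8,0],[0,0,0]],
    [[0,-12,0],[0,0,0]],
    [[0,-16,0],[0,0,0]],
    [[0,-20,0],[0,0,0]],
  ],
)

```text
time: 6.25
tool_pos: [545.3, 243.9, 3.9]
tcp_rot: [-0.026, 1.0, -0.0, -0.0]
force: [0.3, 1.0, 0.1]
opening: 85.5
```

```bash
python3 look.py w6
```

```text
0.82 {'xc': np.float64(549.4), 'yc': np.float64(205.8), 'deg': np.float64(2.98), 'z': np.float64(28.4), 'x': array([451.1, 647.7]), 'rms': 0.52}
tube along 5.6 perp 125.1 ang -3.27
t 6.25 tcp [545.3 243.9   3.9] along 5.6 perp 163.4 yaw 2.98 F [0.31 0.96 0.09]
```

Call:
step_arm(
  commands=[
    [[0,-4,0],[0,0,0]],
    [[0,-8,0],[0,0,0]],
    [[0,-12,0],[0,0,0]],
    [[0,-16,0],[0,0,0]],
    [[0,-20,0],[0,0,0]],
  ],
)

```text
time: 7.02
tool_pos: [546.3, 223.8, 3.9]
tcp_rot: [-0.026, 1.0, -0.0, -0.0]
force: [-1.0, 0.1, 0.1]
opening: 85.2
```

Call:
step_arm(
  commands=[
    [[0,-4,0],[0,0,-0.004]],
    [[0,-8,0],[0,0,-0.008]],
    [[0,-12,0],[0,0,-0.012]],
    [[0,-16,0],[0,0,-0.016]],
    [[0,-20,0],[0,0,-0.02]],
  ],
)

```text
time: 7.65
tool_pos: [547.4, 203.9, 3.9]
tcp_rot: [-0.036, 0.999, -0.0, -0.0]
force: [0.3, 0.9, -0.6]
opening: 85.2
```

```bash
python3 look.py w7
```

```text
0.72 {'xc': np.float64(551.6), 'yc': np.float64(165.0), 'deg': np.float64(2.96), 'z': np.float64(28.4), 'x': array([453.3, 649.9]), 'rms': 0.53}
tube along 3.3 perp 84.3 ang -3.29
line (array([557.2,  84.6]), np.float64(5.2), np.float64(272.6))
t 7.65 tcp [547.4 203.9   3.9] along 3.4 perp 123.5 yaw 4.14 F [ 0.26  0.89 -0.61]
```

View pics/w7.png

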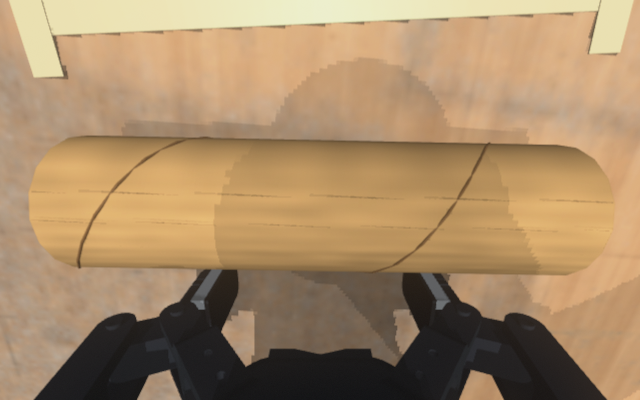

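The tube rolls well, but turning the fingers does not yaw it: it rolls freely, and its angle stays at 2.96°. I'll finish the roll at its own angle, then straddle it with the jaws slightly wider than the tube and turn it in place, without lifting.

Call:
step_arm(
  commands=[
    [[0,-4,0],[0,0,0.005]],
    [[0,-8,0],[0,0,0.01]],
    [[0,-12,0],[0,0,0.015]],
    [[0,-16,0],[0,0,0.02]],
    [[0,-20,0],[0,0,0.02]],
  ],
)

```text
time: 8.43
tool_pos: [548.8, 183.9, 3.9]
tcp_rot: [-0.026, 1.0, -0.0, -0.0]
force: [0.2, 0.0, 0.5]
opening: 85.3
```

Call:
step_arm(
  commands=[
    [[0,-4,0],[0,0,0]],
    [[0,-8,0],[0,0,0]],
    [[0,-12,0],[0,0,0]],
    [[0,-16,0],[0,0,0]],
    [[0,-20,0],[0,0,0]],
  ],
)

```text
time: 9.05
tool_pos: [549.8, 164.0, 3.9]
tcp_rot: [-0.026, 1.0, 0.0, -0.0]
force: [-1.0, -0.4, 0.0]
opening: 85.7
```

Call:
step_arm(
  commands=[
    [[0,-4,0],[0,0,0]],
    [[0,-8,0],[0,0,0]],
    [[0,-12,0],[0,0,0]],
    [[0,-15,0],[0,0,0]],
    [[0,-18,0],[0,0,0]],
  ],
)

```text
time: 9.68
tool_pos: [550.8, 146.1, 3.9]
tcp_rot: [-0.026, 1.0, 0.0, -0.0]
force: [0.1, 0.7, 1.0]
opening: 85.7
```

Call:
step_arm(
  commands=[
    [[0,-2,0],[0,0,0]],
    [[0,-4,0],[0,0,0]],
    [[0,-6,0],[0,0,0]],
    [[0,-8,0],[0,0,0]],
    [[0,-10,0],[0,0,0]],
  ],
)

```text
time: 10.3
tool_pos: [551.3, 136.2, 3.9]
tcp_rot: [-0.026, 1.0, -0.0, -0.0]
force: [-0.2, 0.3, 0.1]
opening: 85.6
```

```bash
python3 look.py w8
```

```text
0.61 {'xc': np.float64(555.2), 'yc': np.float64(98.1), 'deg': np.float64(3.05), 'z': np.float64(28.4), 'x': array([456.7, 653.6]), 'rms': 0.52}
tube along -0.4 perp 17.4 ang -3.20
line (array([558.8,  73.4]), np.float64(4.75), np.float64(272.1))
t 10.3 tcp [551.3 136.2   3.9] along -0.2 perp 55.7 yaw 2.98 F [-0.22  0.27  0.06]
```

View pics/w8.png

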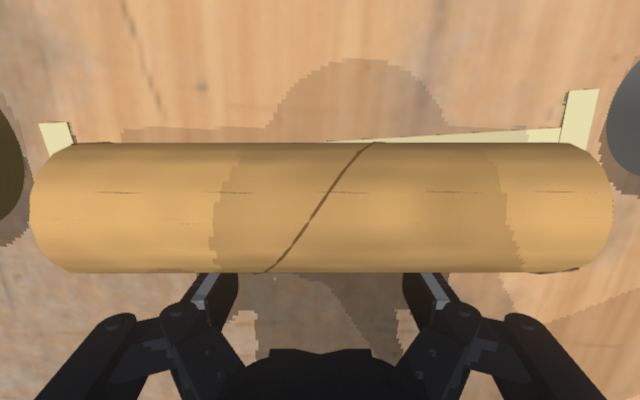

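Call:
step_arm(
  commands=[
    [[0,-2,0],[0,0,0]],
    [[0,-4,0],[0,0,0]],
    [[0,-6,0],[0,0,0]],
    [[0,-8,0],[0,0,0]],
    [[0,-10,0],[0,0,0]],
  ],
)

```text
time: 11.08
tool_pos: [551.8, 126.2, 3.9]
tcp_rot: [-0.026, 1.0, -0.0, -0.0]
force: [-0.2, 0.3, -0.4]
opening: 85.6
```

Call:
step_arm(
  commands=[
    [[0,-2,0],[0,0,0]],
    [[0,-3.5,0],[0,0,0]],
    [[0,-5,0],[0,0,0]],
    [[0,-6,0],[0,0,0]],
    [[0,-7,0],[0,0,0]],
  ],
)

```text
time: 11.7
tool_pos: [552.2, 119.3, 3.9]
tcp_rot: [-0.026, 1.0, -0.0, -0.0]
force: [-0.3, -0.5, 0.4]
opening: 85.1
```

Call:
step_arm(
  commands=[
    [[0,1,0],[0,0,0]],
    [[0,6,-4],[0,0,0]],
    [[0,14,-30],[0,0,0]],
    [[0,14,-65],[0,0,0]],
    [[0,10,-110],[0,0,0]],
  ],
)

```text
time: 12.32
tool_pos: [551.0, 129.6, 114.4]
tcp_rot: [-0.026, 1.0, -0.0, -0.001]
force: [0.6, 0.3, 0.3]
opening: 85.1
```

```bash
python3 look.py w9
```

```text
0.6 {'xc': np.float64(556.0), 'yc': np.float64(80.7), 'deg': np.float64(3.05), 'z': np.float64(28.3), 'x': array([457.5, 654.4]), 'rms': 0.56}
tube along -1.5 perp 0.1 ang -3.20Traceback (most recent call last):
  File "look.py", line 9, in <module>
    if r: print('line',linefit(c,r['mask']))
                       ~~~~~~~^^^^^^^^^^^^^
  File "h.py", line 40, in linefit
    b=np.polyfit(s[k],t[k],1); a+=np.arctan(b[0]); o=o+n*b[1]
    raise TypeError("expected non-empty vector for x")
TypeError: expected non-empty vector for x
```

View pics/w9.png

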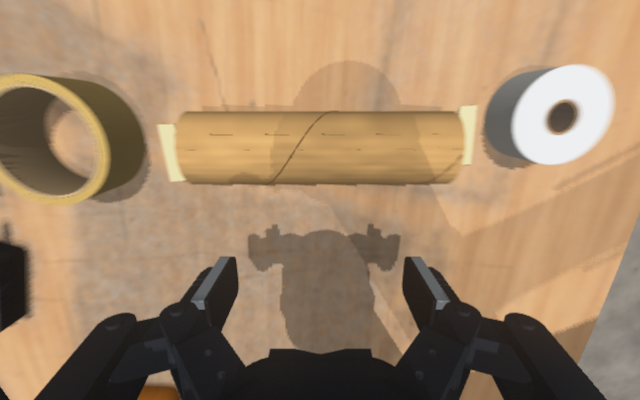

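Call:
step_arm(
  commands=[
    [[0,-10,0],[0,0,0.18]],
    [[-1,-20,0],[0,0,0.36]],
    [[-2,-30,0],[0,0,0.54]],
    [[-2,-40,0],[0,0,0.72]],
    [[-2.5,-48.5,0],[0,0,0.9]],
  ],
  gripper=65,
)

```text
time: 13.1
tool_pos: [556.3, 80.8, 113.0]
tcp_rot: [0.414, 0.91, -0.0, -0.001]
force: [0.5, 0.7, 0.1]
opening: 63.6
```

Call:
step_arm(
  commands=[
    [[0,0,0],[0,0,0.18]],
    [[0,0,0],[0,0,0.36]],
    [[0,0,0],[0,0,0.54]],
    [[0,0,0],[0,0,0.67]],
    [[0,0,0],[0,0,0.67]],
  ],
)

```text
time: 13.72
tool_pos: [556.4, 81.2, 113.2]
tcp_rot: [0.688, 0.726, -0.0, -0.0]
force: [-0.7, 0.1, 0.5]
opening: 63.6
```

```bash
sed -i "s/^if r: print.*/print('op',s['opening'],s['qpos'].round(2))/" look.py; python3 look.py w10
```

```text
0.75 {'xc': np.float64(553.9), 'yc': np.float64(80.5), 'deg': np.float64(3.04), 'z': np.float64(28.3), 'x': array([455.2, 652.7]), 'rms': 0.56}
tube along -3.6 perp 0.1 ang -3.21
op 63.632857477262135 [ 0.5  -0.04 -0.21 -0.   -1.4  -2.02]
t 13.725 tcp [556.4  81.2 113.2] along -1.1 perp 0.5 yaw -86.90 F [-0.71  0.09  0.51]
```

View pics/w10.png

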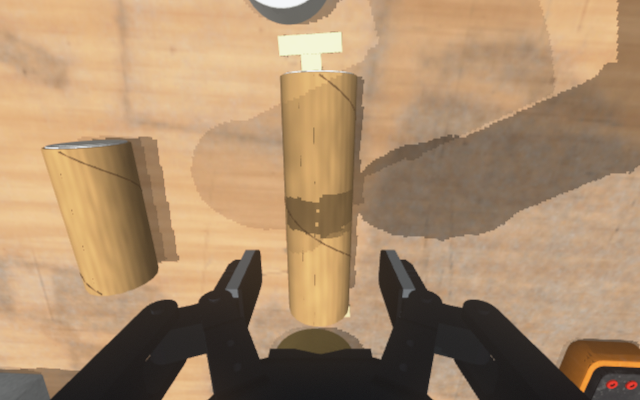

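The wrist view shows the tube (px 318,200) lying over the strip with the fingers centred either side of it, and the short tube (px 100,215) is well clear. I'll lower the jaws around it, narrow them to just wider than the tube, and turn.

Call:
step_arm(
  commands=[
    [[-0.3,0,25],[0,0,0]],
    [[-0.5,0,50],[0,0,0]],
    [[-0.5,0,75],[0,0,0]],
    [[-0.5,0,95],[0,0,0]],
    [[-0.5,0,103],[0,0,0]],
  ],
)

```text
time: 14.5
tool_pos: [555.9, 80.2, 9.5]
tcp_rot: [0.688, 0.726, -0.001, -0.0]
force: [-0.3, 0.1, 1.2]
opening: 63.3
```

Call:
step_arm(
  commands=[
    [[0,0,0],[0,0,0]],
    [[0,0,0],[0,0,-0.02]],
    [[0,0,0],[0,0,-0.05]],
    [[0,0,0],[0,0,-0.08]],
    [[0,0,0],[0,0,-0.1]],
  ],
  gripper=79,
)

```text
time: 15.12
tool_pos: [556.8, 80.5, 11.1]
tcp_rot: [0.65, 0.76, 0.0, 0.0]
force: [-0.6, -0.4, -0.5]
opening: 58.7
```

```bash
python3 look.py w11
```

```text
0.72 {'xc': np.float64(521.0), 'yc': np.float64(79.1), 'deg': np.float64(3.02), 'z': np.float64(28.3), 'x': array([455.2, 586.8]), 'rms': 0.7}
tube along -36.5 perp 2.3 ang -3.23
op 58.73472117549374 [ 0.5   0.03 -0.33 -0.   -1.21 -1.92]
t 15.125 tcp [556.8  80.5  11.1] along -0.7 perp -0.2 yaw -81.16 F [-0.57 -0.44 -0.47]
```

View pics/w11.png

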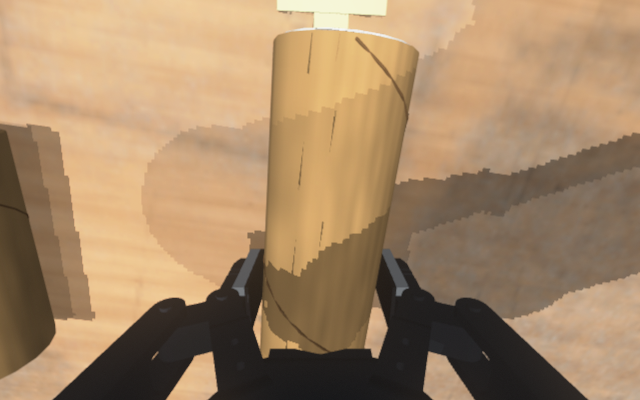

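Call:
step_arm(
  commands=[
    [[0,0,0],[0,0,-0.015]],
    [[0,0,0],[0,0,-0.03]],
    [[0,0,0],[0,0,-0.045]],
    [[0,0,0],[0,0,-0.06]],
    [[0,0,0],[0,0,-0.06]],
  ],
)

```text
time: 15.9
tool_pos: [556.6, 80.5, 10.9]
tcp_rot: [0.628, 0.778, -0.0, -0.0]
force: [-0.2, 0.5, -0.0]
opening: 59.1
```

```bash
python3 look.py w12
```

```text
0.87 {'xc': np.float64(521.8), 'yc': np.float64(78.2), 'deg': np.float64(4.91), 'z': np.float64(28.4), 'x': array([455.4, 588.1]), 'rms': 0.74}
tube along -35.8 perp 1.3 ang -1.34
op 59.0699443145345 [ 0.5   0.03 -0.33 -0.   -1.21 -1.86]
t 15.9 tcp [556.6  80.5  10.9] along -0.9 perp -0.2 yaw -77.79 F [-0.24  0.47 -0.01]
```

Call:
step_arm(
  commands=[
    [[0,0,0],[0,0,-0.008]],
    [[0,0,0],[0,0,-0.016]],
    [[0,0,0],[0,0,-0.024]],
    [[0,0,0],[0,0,-0.028]],
    [[0,0,0],[0,0,-0.028]],
  ],
)

```text
time: 16.68
tool_pos: [556.7, 80.5, 10.9]
tcp_rot: [0.617, 0.787, -0.0, -0.0]
force: [-0.3, -0.6, 0.1]
opening: 58.8
```

```bash
python3 look.py w13
```

```text
0.75 {'xc': np.float64(521.9), 'yc': np.float64(77.2), 'deg': np.float64(6.43), 'z': np.float64(28.4), 'x': array([455.3, 588.6]), 'rms': 0.76}
tube along -35.8 perp 0.3 ang 0.18
op 58.82347652481639 [ 0.5   0.03 -0.33 -0.   -1.21 -1.83]
t 16.675 tcp [556.7  80.5  10.9] along -0.8 perp -0.2 yaw -76.20 F [-0.3  -0.57  0.07]
```

Call:
step_arm(
  commands=[
    [[0,0,0],[0,0,0.02]],
    [[0,0,0],[0,0,0.05]],
    [[0,0,0],[0,0,0.09]],
    [[0,0,0],[0,0,0.12]],
    [[0,0,0],[0,0,0.13]],
  ],
)

```text
time: 17.45
tool_pos: [556.7, 80.5, 10.9]
tcp_rot: [0.667, 0.745, -0.0, -0.0]
force: [0.0, -0.5, 0.4]
opening: 58.9
```

Call:
step_arm(
  commands=[
    [[0,0,0],[0,0,0]],
    [[0,0,0],[0,0,0]],
    [[0,0,0],[0,0,0]],
    [[0,0,0],[0,0,0]],
    [[0,0,0],[0,0,0]],
  ],
  gripper=40,
)

```text
time: 18.08
tool_pos: [556.7, 80.5, 10.9]
tcp_rot: [0.667, 0.745, -0.0, -0.0]
force: [0.3, -1.6, -0.9]
opening: 71.9
```

Call:
step_arm(
  commands=[
    [[0,0,-15],[0,0,0]],
    [[0,0,-40],[0,0,0]],
    [[0,0,-70],[0,0,0]],
    [[0,0,-110],[0,0,0]],
    [[0,0,-150],[0,0,0]],
  ],
)

```text
time: 18.7
tool_pos: [556.7, 80.4, 163.5]
tcp_rot: [0.667, 0.745, 0.0, 0.0]
force: [1.1, 1.4, 0.3]
opening: 72.0
```

Call:
step_arm(
  commands=[
    [[0,-15,-25],[0,0,0]],
    [[0,-30,-50],[0,0,0]],
    [[0,-40,-60],[0,0,0]],
    [[0,-40,-60],[0,0,0]],
    [[0,-40,-60],[0,0,0]],
  ],
)

```text
time: 19.32
tool_pos: [516.7, 76.1, 219.7]
tcp_rot: [0.667, 0.745, -0.001, -0.0]
force: [-0.2, 0.1, -0.3]
opening: 71.7
```

```bash
python3 look.py w14; python3 - <<'E'
from h import *
L=np.array([557.5,80.8]);a=np.radians(6.25);d=np.array([np.cos(a),np.sin(a)]);n=np.array([-d[1],d[0]])
for c_ in ['side','scene','wrist']:
    c=snap(c_,c_+'14')
    for l in ['long_tube','short_tube']:
        for r in arm.regions_of(c_,l):
            p=pts(c,r['mask'])
            if len(p)>50 and abs(np.median(p[:,1]))<400:
                q=cyl(p); v=np.array([q['xc'],q['yc']])-L; print(c_,l,q,'along %.1f perp %.1f'%(v@d,v@n))
    if c_=='side': cv2.imwrite('pics/s14c.png',cv2.resize(c['img'][110:270,230:450,::-1],None,fx=3.5,fy=3.5,interpolation=cv2.INTER_CUBIC))
    r=best(c_,'tape_roll')
    if r: print('roll',np.median(pts(c,r['mask']),0).round())
E
```

```text
0.86 {'xc': np.float64(553.2), 'yc': np.float64(80.7), 'deg': np.float64(6.44), 'z': np.float64(28.2), 'x': array([453.5, 652.9]), 'rms': 1.41}
tube along -4.3 perp 0.4 ang 0.19
op 71.68353543942027 [ 0.53 -0.17 -0.13 -0.   -1.61 -1.99]
t 19.325 tcp [516.7  76.1 219.7] along -41.0 perp -0.2 yaw -83.65 F [-0.23  0.14 -0.3 ]
side long_tube {'xc': np.float64(550.3), 'yc': np.float64(80.1), 'deg': np.float64(6.75), 'z': np.float64(28.6), 'x': array([451.4, 649.2]), 'rms': 2.94} along -7.2 perp 0.1
side short_tube {'xc': np.float64(570.2), 'yc': np.float64(-98.3), 'deg': np.float64(3.71), 'z': np.float64(28.1), 'x': array([510.3, 630.1]), 'rms': 3.91} along -6.9 perp -179.4
roll [748. 101.  31.]
scene long_tube {'xc': np.float64(552.2), 'yc': np.float64(78.3), 'deg': np.float64(6.49), 'z': np.float64(26.9), 'x': array([451. , 653.4]), 'rms': 4.14} along -5.5 perp -1.9
scene short_tube {'xc': np.float64(569.9), 'yc': np.float64(-100.1), 'deg': np.float64(3.46), 'z': np.float64(26.9), 'x': array([508.9, 630.9]), 'rms': 4.79} along -7.4 perp -181.2
roll [747.  80.  32.]
wrist long_tube {'xc': np.float64(553.4), 'yc': np.float64(80.7), 'deg': np.float64(6.46), 'z': np.float64(28.2), 'x': array([453.7, 653.1]), 'rms': 1.43} along -4.1 perp 0.3
wrist short_tube {'xc': np.float64(571.9), 'yc': np.float64(-97.8), 'deg': np.float64(4.15), 'z': np.float64(28.0), 'x': array([511.5, 632.2]), 'rms': 2.99} along -5.1 perp -179.1
roll [721.  84.  27.]
```

View pics/w14.png

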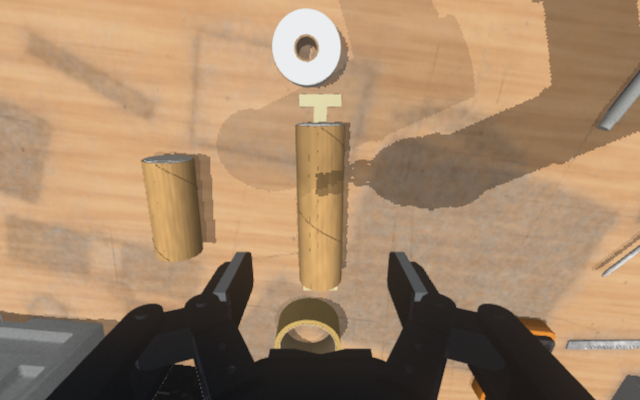

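View pics/s14c.png

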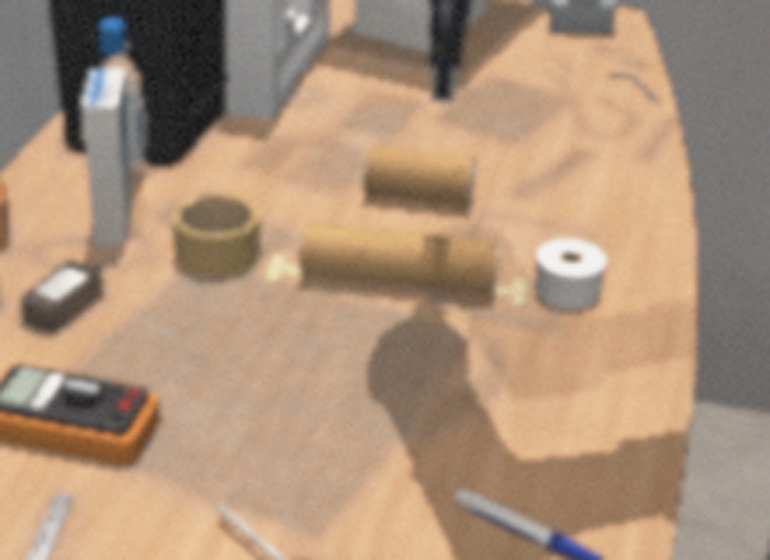

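```bash
python3 - <<'E'
from h import *
s=arm.state();print(s['time'],s['force'].round(1),s['tool_pos'].round())
print(arm.job_done())
E
```

```text
20.075 [-0.2 -0.5  0.1] [517.  76. 221.]
the job is handed in; nothing more can be done
None
```

The long brown tube now lies at rest along the tape line. I handed the job in at 20.1 s, with the gripper raised clear of everything.

**How it was done:** I rolled the tube about 175 mm by pushing slowly with the two open fingers at mid-height. Turning the fingers while pushing did not turn the tube, which kept its own angle about 3° off the line. I fixed that by lowering the jaws around it, slightly wider than the tube, and turning it in place without gripping or lifting it.

**Last checks:**

| Check | Wrist camera | Side camera | Scene camera |
|---|---|---|---|
| Tube's offset across the line | +0.3 to 0.4 mm | +0.1 mm | −1.9 mm |
| Tube's angle to the line | 0.2° | 0.5° | 0.2° |
| Tube's offset along the line, towards the robot | 4 mm | 7 mm | 5.5 mm |

- **Disagreement:** the cameras differ by about 3 mm on the offset along the line. I left that 4 to 7 mm, because correcting it would have meant sliding the tube rather than rolling it.
- **Left alone:** the short tube still measures within about 2 mm of where it started, which is measurement noise. The packing tape roll looks unmoved, though its measured position is too rough to confirm that closely. I never approached the purple tube, and the white roll near the line looks unmoved.
- **Force:** the forces read after each move stayed under about 2 N.

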